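Fit and lock a filter funnel on the vacuum manifold

ROBOT

A 7-joint arm with a two-finger parallel gripper is mounted at the origin on the work surface. World frame = base frame: x ahead of the robot, y to its left, z up, the work surface at z = 0. Lengths are in m, angles in rad, forces in N, time in s.
With the tool pointing down it reaches from about 0.425 to 0.875 m from the base axis. Payload 4.7 kg.
Tool frame: the origin (TCP) lies on the centre line of the jaws, within the pads' length; the fingertips stand 8 mm ahead of it and the grasp point (between the pads) lies 11 mm behind it; z points along the fingers, y is the line along which they close (so a half turn about z gives the same grasp; the last joint's range is limited). The gripper opens to 85 mm and grips with 20 to 120 N. Pads are 22 mm wide; open, the fingers measure 114 mm over their backs; the gripper's body (76 mm by 85 mm) begins 54 mm behind the grasp point. The pads swing forward as they close: fully open they stand 13 mm farther back than shut.
Start: joints at [-1.28, 0.321, -0.07, 1.45, 0.023, 1.371, -0.057], TCP at [0.178, 0.625, 0.239] pointing down, gripper open.
Joint ranges: [-2.86, 2.86], [-0.3, 2.09], [-1.38, 1.24], [0.06, 2.45], [-1.56, 4.7], [0.09, 2.05], [-2.69, 2.69]. Speed limits (rad/s): [2.57, 2.57, 3.14, 3.14, 3.14, 3.14, 3.14].

INTERFACE

Orientations are given as a unit quaternion [x, y, z, w].
In Python, from plant import env gives the robot as it stands.
- The arm moves only by the tool carry_out, never from a script. Its argument "series" is a list of rows, each a list of 7 numbers: the shift along the tool's x, y, z in cm, then the turn, a rotation vector about the tool's x, y, z in rad, then the finger opening in cm, from 0 to 8.54. A call has 1 to 20 rows; each row shifts and turns the commanded pose from where the row before left it, along the tool's axes as they then stand; what a row does not reach is not made up. A row lasts 1/12 s, in which the tool goes at most 41.7 mm and 7.16 degrees, less where a joint would pass 70% of its speed; a pose out of reach is approached as far as the arm can. A call is refused whole if a number of a shift passes 4.17 or a number of a turn 0.125, either way. A call with a gripper value outside its range is refused whole. The fingers move at their own pace and stop on an object; the grip force is fixed at half the most. Time passes only in rows, so rows that do not move let the fingers close. It gives the time, the measured TCP pose, the force, the opening and the grip force at its end, in the units of the state.
- env.observe(): the state, without advancing time (a new reading comes with each control period).
- env.camera(name): name is "scene" or "side" or "wrist"; returns a dict with "image" (400x640x3 uint8, red, green, blue), "z_map" (400x640 float32, m along the optical axis (not along the pixel's ray), 0 where there is no reading), "camera_matrix" (3x3 intrinsics, pixels), "D" ([k1, k2, p1, p2, k3] as OpenCV has them; the pictures are not rectified), "R" (3x3) and "t" (3): a world point X has camera coordinates R X + t. Camera axes: x right, y down, z forward; pixel columns grow to the right and rows downward; lengths in m; the calibration is good to about 2 mm. A picture is of the moment at which its call begins.
- env.sign_off(): hands the job in; it is judged then, once.
The state is a dict: "time": time; "joints": joint angles; "joint_vel": joint speeds; "effort": joint torques, N m; "eef_pos": TCP position; "orientation": TCP orientation; "contact_force": force on the tool from outside, world axes, zero at the start; "torque": the same for the moment, N m; "gripper_width": finger opening in m; "gripper_force": force on a finger pad.
Only numpy, scipy, OpenCV 4.12 (cv2) and the standard library are available. Lean on these libraries where they do the work, as an engineer would, in place of code of your own. Each camera call takes 0.05 s, during which the arm holds its last target. There are 200 camera calls.

TASK

Take the steel filter funnel from the tray and fit it on the empty head of the vacuum filter manifold: lower it gently, without dropping it or tipping it over, until both its pins are down in the head's notches and it sits fully home. Then turn the locking collar's lever clockwise as far as it goes, so that the funnel is locked on, and leave the petri dishes, the tube rack and the bottle where they are.

Things in the scene. Friction and masses are not known exactly. Their poses are not given: they have to be found in the camera images.
- funnel: Loose steel filter funnel to fit, 0.28-0.46 kg: open tube, 130 mm tall, 2.5 mm wall, 64 mm outer diameter from 50 mm up, 60 mm below 45 mm, lowest 3.5 mm bevelled to 54 mm. Grip it across near its top, within the pads. Stands upright on the tray's 3 mm floor. Origin: centre of the underside; z up along the tube; y through its two pins. Half a turn makes no difference.
- pin (a point): Outer end of one of the funnel's two round locking pins, 10 mm thick; they stick out left and right near the foot, along the funnel's +y (this one) and -y, to 37.5 mm from its axis, their middles 7 mm above the underside.
- seat (a point): Centre of the seat (with a white membrane) in the empty filter head, 108 mm above the bench, where the middle of the funnel's underside must come. z up, x towards the manifold's back, y along its row of heads. The head is a dish 63 mm wide inside; its wall, 8 mm high, has two 13 mm wide notches, at the seat's +y and -y, for the pins. Pins up to 4 degrees off still slip in.
- collar (a joint): Turn of the locking collar round the dish, about the seat's z, rad, growing clockwise seen from above. Starts open (0 to 0.3), locked at its stop, 1.2. Collar 86 mm across, top 19 mm above the seat; its two inward lips (68 mm between them, underside 14 mm above the seat) leave 64 degree gaps over the notches while open: the funnel goes straight down; when turned, the lips cover the pins.
- lever_end (a point): Middle of the black 13 mm ball knob on the collar's short 9 mm thick lever, 51 mm from the collar's axis, 4 mm above the seat, on the front (robot) side of the head. At joint 0 it is 0.55 rad off the seat's -x, to the right seen from the robot; locking swings it left, to 0.65 rad on the other side. Takes 3 to 4 N; stays where left. 25 mm free below it.
- rim (a point): Centre of the funnel's top rim. Once fitted it is 130 mm above the seat, close beside the lever, so an upright gripper at the lever strikes the funnel: lean the tool 20 to 35 degrees, its body away from the manifold's front (towards the robot), and push the knob sideways with shut fingertips.
- head_b: One of the two occupied heads of the manifold, fixed: the same head with a locked funnel and a lid on it, up to 70 mm diameter, 266 mm tall over the lid's knob. Origin on its axis at bench level.
- head_c: The other occupied head, fixed, like head_b. The three heads stand in one row, 130 mm apart, in any order.
- manifold: The fixed steel manifold that carries the three heads: a 44 mm tube, 440 mm long along its y axis, its top 70 mm above the bench, on two 85 mm deep feet. Origin: its middle at bench level; -x is its front, towards the robot.
- tray: Fixed low steel tray, 120 by 170 mm, rim 16 mm high, in which the funnel stands; it is to the robot's left or right. Origin: centre of its underside.
- dishes: Bystander: a stack of two petri dishes, 90 mm diameter, 33 mm tall, loose. Origin: centre of the underside.
- rack: Bystander: a cream tube rack with corked tubes, 75 by 200 mm, 120 mm tall, loose. Origin: centre of the underside.
- reagent: Bystander: an amber bottle, 68 mm diameter, 135 mm tall, loose. Origin: centre of the underside.
Mind the look-alikes: they are no part of the job. What is shaped like the funnel but red is not meant.

How it is judged:
By the outcome, as a careful person would: the job done as asked, in the order asked, and still so for the second after the job is handed in, with the robot touching nothing.
It also fails if it takes over 64 s, if anything falls off the work surface, if the arm or the gripper's body presses on something with over 40 N, if the wrist force passes 120 N, or if a joint passes its speed limit or range.

## Working session

There is one attempt and no reset: what is moved stays moved. The work goes in short steps, Python scripts to look and compute and a tool call to move; the robot and the scene stay as the last step left them, time stands still between calls to the robot, and variables do not carry over. Pictures are saved under pics/ and viewed, at most 10 in all, crops included, and the job is handed in when it is done.

Besides the shell and the picture viewer there is one more tool, called after "Emit:" by a JSON object that holds its "fn" and its "kwargs". carry_out: Moves the arm, as the interface text tells. Its arguments: {"type":"object","properties":{"series":{"type":"array"}},"required":["series"]}

```bash
mkdir -p pics; ls; cat > h.py <<'E'
import numpy as np,cv2,pickle
from scipy.spatial.transform import Rotation as Ro
from plant import env
def cam(n):
    c=env.camera(n); pickle.dump(c,open(f'/tmp/{n}.pkl','wb')); return c
def pts(c):
    h,w=c['z_map'].shape; u,v=np.meshgrid(np.arange(w),np.arange(h))
    p=cv2.undistortPoints(np.stack([u,v],-1).reshape(-1,1,2).astype(float),c['camera_matrix'],c['D']).reshape(h,w,2)
    z=c['z_map']; X=np.dstack([p*z[...,None],z])
    return (X-c['t'])@c['R']
def ray(c,uv):
    p=cv2.undistortPoints(np.array(uv,float).reshape(-1,1,2),c['camera_matrix'],c['D']).reshape(-1,2)
    d=np.c_[p,np.ones(len(p))]@c['R']; return -c['R'].T@c['t'],d
def plane(c,uv,z):
    o,d=ray(c,uv); return o+d*((z-o[2])/d[:,2])[:,None]
def save(c,n): cv2.imwrite(f'pics/{n}.png',c['image'][...,::-1])
def st():
    s=env.observe(); print({k:np.round(s[k],4).tolist() for k in('time','joints','eef_pos','orientation','contact_force','gripper_width','gripper_force')})
    R=Ro.from_quat(s['orientation']).as_matrix(); print(np.round(R,3).tolist()); return s,R
E
python3 - <<'E'
from h import *
st()
a=cam('scene');b=cam('side')
cv2.imwrite('pics/a.png',cv2.cvtColor(a['image'],4)); cv2.imwrite('pics/b.png',cv2.cvtColor(b['image'],4))
for c in(a,b): print(np.round(-c['R'].T@c['t'],3), np.round(c['R'][2],2),(c['z_map']>0).mean())
E
```

```text
pics
{'time': 0.0, 'joints': [-1.2799, 0.3218, -0.0701, 1.4517, 0.0226, 1.3708, -0.0569], 'eef_pos': [0.1775, 0.6247, 0.2382], 'orientation': [0.1379, 0.9904, -0.0009, -0.0001], 'contact_force': [-0.1231, -0.2364, 0.434], 'gripper_width': 0.0854, 'gripper_force': 0.0}
[[-0.962, 0.273, -0.0], [0.273, 0.962, -0.002], [-0.0, -0.002, -1.0]]
[ 1.219 -0.116  0.801] [-0.68  0.12 -0.72] 0.9959375
[ 0.138 -0.711  0.555] [ 0.44  0.76 -0.48] 0.99587109375
```

View pics/a.png

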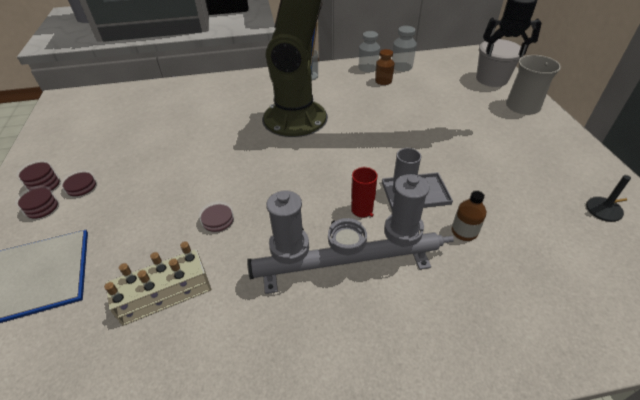

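View pics/b.png

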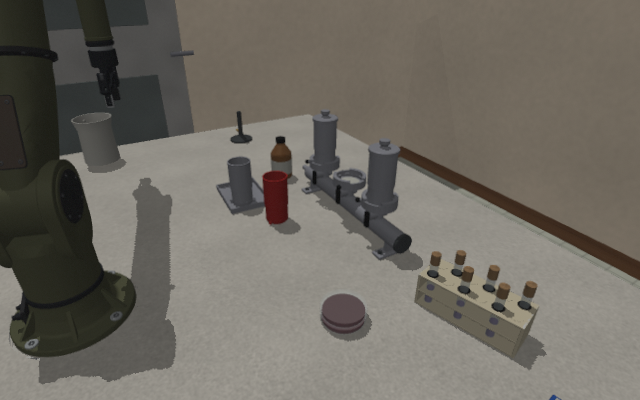

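The steel funnel stands in the tray (scene 407,165; side 240,180). The red look-alike is at scene (364,190) and side (276,197). The empty head is at scene (347,237) and side (350,180), between the two lidded heads. I'll measure these next.

```bash
cat >> h.py <<'E'
from scipy.optimize import least_squares
def circ(P,r=None):
    c0=P[:,:2].mean(0)
    if r is None:
        s=least_squares(lambda q:np.hypot(*(P[:,:2]-q[:2]).T)-q[2],[*c0,.03],loss='soft_l1',f_scale=.001)
    else: s=least_squares(lambda q:np.hypot(*(P[:,:2]-q[:2]).T)-r,c0,loss='soft_l1',f_scale=.001)
    return s.x
E
python3 - <<'E'
from h import *
C={n:pickle.load(open(f'/tmp/{n}.pkl','rb')) for n in('scene','side')}
box={'funnel':dict(scene=(392,148,421,186),side=(226,155,253,210)),'red':dict(scene=(348,165,380,218),side=(262,170,290,224)),
'headL':dict(scene=(268,190,305,262),side=(365,138,400,215)),'headR':dict(scene=(390,175,427,245),side=(312,108,340,175)),
'empty':dict(scene=(325,217,370,252),side=(330,166,370,193)),
'dish':dict(scene=(200,203,236,232),side=(320,292,368,336)),'bottle':dict(scene=(452,190,488,240),side=(268,135,295,180)),'tray':dict(scene=(380,170,455,212),side=(214,178,272,212))}
for k,b in box.items():
    for n,(x0,y0,x1,y1) in b.items():
        P=pts(C[n])[y0:y1,x0:x1].reshape(-1,3); P=P[P[:,2]>.004]
        lo,hi={'funnel':(.06,.128),'red':(.06,.125),'headL':(.14,.225),'headR':(.14,.225),'empty':(.11,.14),'dish':(.005,.05),'bottle':(.02,.08),'tray':(.008,.022)}[k]
        Q=P[(P[:,2]>lo)&(P[:,2]<hi)]
        print(k,n,len(Q),'zmax %.3f'%np.percentile(P[:,2],99),np.round(circ(Q),4),'mean',np.round(Q.mean(0),3), 'r', np.round(np.ptp(Q,axis=0),3))
t=[]
for n,(x0,y0,x1,y1) in dict(scene=(300,185,440,265),side=(200,140,410,250)).items():
    t.append(cv2.resize(C[n]['image'][y0:y1,x0:x1],(800,int(800*(y1-y0)/(x1-x0))),interpolation=cv2.INTER_CUBIC)[:300 if n=='side' else 457])
im=np.vstack([cv2.resize(x,None,fx=.78,fy=.78) for x in t]); print(im.shape)
cv2.imwrite('pics/c.png',im[:600,:,::-1])
E
```

```text
funnel scene 522 zmax 0.267 [0.4407 0.2496 0.0306] mean [0.443 0.247 0.107] r [0.065 0.063 0.066]
funnel side 618 zmax 0.134 [0.4396 0.2486 0.0307] mean [0.435 0.234 0.099] r [0.062 0.068 0.068]
red scene 696 zmax 0.132 [0.4898 0.1168 0.0306] mean [0.496 0.115 0.097] r [0.066 0.063 0.065]
red side 688 zmax 0.130 [0.4867 0.1168 0.0307] mean [0.481 0.104 0.097] r [0.063 0.069 0.065]
headL scene 790 zmax 0.267 [ 0.6602 -0.0979  0.0316] mean [ 0.685 -0.099  0.185] r [0.034 0.064 0.085]
headL side 953 zmax 0.265 [ 0.6594 -0.0973  0.0316] mean [ 0.643 -0.116  0.184] r [0.059 0.054 0.085]
headR scene 803 zmax 0.267 [0.6649 0.1621 0.0315] mean [0.688 0.151 0.185] r [0.045 0.058 0.085]
headR side 653 zmax 0.265 [0.6633 0.1628 0.0314] mean [0.65  0.141 0.184] r [0.056 0.047 0.085]
empty scene 780 zmax 0.130 [0.6663 0.0316 0.0388] mean [0.664 0.031 0.12 ] r [0.097 0.087 0.021]
empty side 470 zmax 0.200 [0.6587 0.0303 0.0403] mean [0.657 0.029 0.12 ] r [0.097 0.209 0.029]
dish scene 840 zmax 0.037 [ 0.4569 -0.2716  0.034 ] mean [ 0.46  -0.271  0.03 ] r [0.097 0.087 0.034]
dish side 1736 zmax 0.036 [ 0.4413 -0.2807  0.0342] mean [ 0.439 -0.283  0.029] r [0.091 0.089 0.032]
bottle scene 496 zmax 0.137 [0.6173 0.3579 0.0339] mean [0.639 0.341 0.051] r [0.075 0.096 0.06 ]
bottle side 314 zmax 0.136 [0.6154 0.3588 0.034 ] mean [0.606 0.334 0.054] r [0.066 0.052 0.059]
tray scene 316 zmax 0.267 [0.4484 0.284  0.0853] mean [0.454 0.299 0.014] r [0.131 0.176 0.012]
tray side 311 zmax 0.130 [0.4468 0.2932 0.0763] mean [0.434 0.253 0.014] r [0.127 0.179 0.014]
(590, 624, 3)
```

View pics/c.png

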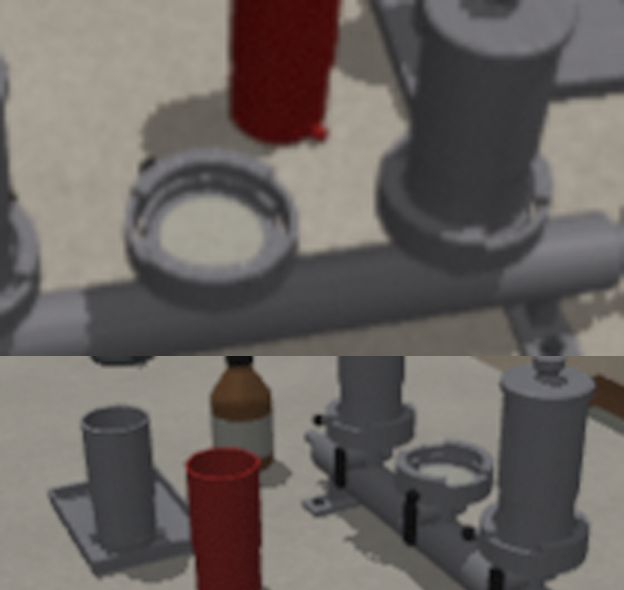

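The three heads lie in one row with a yaw of about −0.016 rad, and the seat is at about (0.662, 0.0325, 0.108). The steel funnel in the tray (scene 407,165) is the one meant, since it is steel and in the tray. The red one at scene (364,190) is the decoy. I still need the pin direction, so I'll bring the wrist camera over.

Emit:
{"fn": "carry_out", "kwargs": {"series": [[-1.5, -1.2, -0.5, 0, 0, 0, 8.54], [-2.9, -2.4, -0.5, 0, 0, 0, 8.54], [-2.9, -2.4, -0.5, 0, 0, 0, 8.54], [-2.9, -2.4, -0.5, 0, 0, 0, 8.54], [-2.9, -2.4, -0.5, 0, 0, 0, 8.54], [-2.9, -2.4, -0.5, 0, 0, 0, 8.54], [-2.9, -2.4, -0.5, 0, 0, 0, 8.54], [-2.9, -2.4, -0.5, 0, 0, 0, 8.54], [-2.9, -2.4, 0, 0, 0, 0, 8.54], [-2.0, -1.6, 0, 0, 0, 0, 8.54], [0, 0, 0, 0, 0, 0, 8.54], [0, 0, 0, 0, 0, 0, 8.54]]}}

```text
time: 1.1
eef_pos: [0.3753, 0.3391, 0.2792]
orientation: [0.14, 0.99, 0.0, -0.0]
contact_force: [-0.5, 0.8, 0.0]
gripper_width: 0.0853
gripper_force: 0.0
```

```bash
python3 - <<'E'
from h import *
st(); c=cam('wrist'); save(c,'w1')
print(np.round(-c['R'].T@c['t'],3), np.round(c['R'],2).tolist())
P=pts(c); x=P.reshape(-1,3); d=np.hypot(x[:,0]-.44,x[:,1]-.249)
m=(d>.034)&(d<.0385)&(x[:,2]>.008)&(x[:,2]<.02); a=np.degrees(np.arctan2(x[m,1]-.249,x[m,0]-.44)); print(m.sum(),np.histogram(a,36,(-180,180))[0])
E
```

```text
{'time': 1.1, 'joints': [-0.9397, -0.0066, 0.1522, 1.7459, 0.0007, 1.4022, 0.5024], 'eef_pos': [0.3753, 0.3391, 0.2792], 'orientation': [0.1399, 0.9902, 0.0001, -0.0001], 'contact_force': [-0.5127, 0.8366, 0.0462], 'gripper_width': 0.0853, 'gripper_force': 0.0}
[[-0.961, 0.277, -0.0], [0.277, 0.961, 0.0], [0.0, 0.0, -1.0]]
[0.298 0.36  0.413] [[0.28, 0.96, 0.0], [0.91, -0.26, 0.31], [0.3, -0.09, -0.95]]
27 [ 0  0  0  0  0  0  0  0  0  0  0  0  0  0  0  0  0  0  0  0  0  0  0  0
  0  0  0  0  0  0  0  0 11 16  0  0]
```

View pics/w1.png

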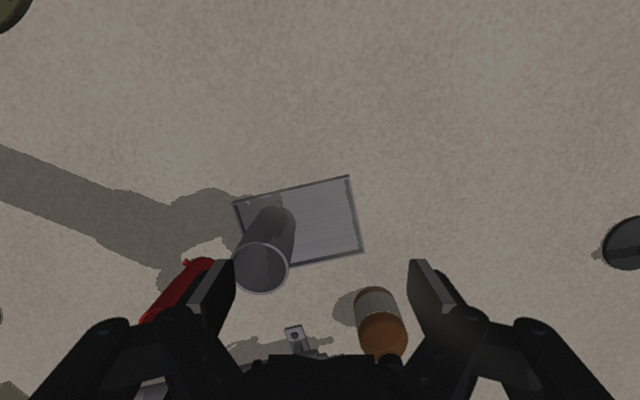

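The wrist view shows the funnel leaning up-right in the image, with its foot near (278,212) and rim at (260,267). The tray lies behind it and the red funnel at (190,285). I'll enlarge the foot to find the pin.

```bash
python3 - <<'E'
from h import *
for n,(x0,y0,x1,y1) in dict(wrist=(225,170,325,245),side=(200,145,290,220)).items():
    c=pickle.load(open(f'/tmp/{n}.pkl','rb')); x=pts(c).reshape(-1,3); d=np.hypot(x[:,0]-.44,x[:,1]-.249)
    m=(d>.032)&(d<.041)&(x[:,2]>.006)&(x[:,2]<.022); y=x[m]; 
    a=np.degrees(np.arctan2(y[:,1]-.249,y[:,0]-.44)); print(n,m.sum(),'ang',np.round(np.c_[a,d[m]*1e3,y[:,2]*1e3][::2],0).astype(int).tolist()[:40])
    im=cv2.resize(c['image'][y0:y1,x0:x1],(480,int(480*(y1-y0)/(x1-x0))),interpolation=cv2.INTER_CUBIC)
    cv2.imwrite(f'pics/z{n}.png',cv2.convertScaleAbs(im[...,::-1],alpha=1.5))
a=[cv2.imread(f'pics/z{n}.png') for n in('wrist','side')]; h=min(i.shape[0] for i in a)
cv2.imwrite('pics/z.png',cv2.resize(np.hstack([i[:h] for i in a]),(800,300)))
E
```

```text
wrist 40 ang [[154, 39, 6], [155, 38, 10], [151, 38, 9], [147, 39, 8], [155, 37, 12], [150, 38, 13], [147, 38, 11], [159, 35, 10], [155, 36, 11], [150, 37, 14], [146, 37, 11], [159, 34, 12], [154, 35, 12], [150, 35, 13], [145, 36, 11], [156, 33, 12], [151, 33, 12], [147, 34, 11], [151, 33, 14], [146, 33, 14]]
side 18 ang [[-23, 33, 13], [159, 33, 15], [162, 36, 13], [-35, 34, 10], [161, 34, 9], [-118, 34, 14], [-135, 32, 10], [-95, 34, 9], [-147, 37, 7]]
```

View pics/z.png

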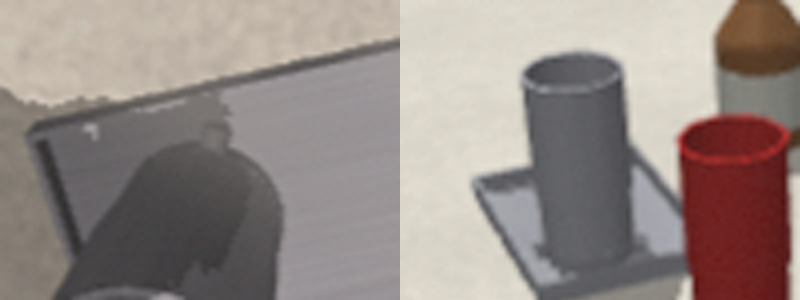

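A pin is visible at wrist pixel about (279,204), near world direction 151° from the funnel axis. I'll refine the axis and angle before grasping.

```bash
python3 - <<'E'
from h import *
c=pickle.load(open('/tmp/wrist.pkl','rb')); x=pts(c).reshape(-1,3); d=np.hypot(x[:,0]-.44,x[:,1]-.249)
m=(d<.04)&(x[:,2]>.06)&(x[:,2]<.125); Q=x[m]; Q=Q[np.hypot(Q[:,0]-.44,Q[:,1]-.249)>.0295]
up=((Q[:,:2]-[.44,.249])@[-.8,.6]>0)
print(len(Q),circ(Q[up]),circ(Q[up],.032))
ax=circ(Q[up],.032)
for o in (ax,np.array([.440,.249])):
    r=x[:,:2]-o; d=np.hypot(*r.T); m=(d>.0325)&(d<.041)&(x[:,2]>.006)&(x[:,2]<.022)
    t=np.radians(151); e=np.array([np.cos(t),np.sin(t)]); f=np.array([-e[1],e[0]]); l=r[m]@f
    print(m.sum(), l.min(),l.max(),l.mean(), np.degrees(np.arctan2((l.min()+l.max())/2,.036)))
s,R=st(); print('shift tool to funnel cm',(R.T@(np.array([.440,.249,.279])-s['eef_pos'])*100).round(2))
E
```

```text
1199 [0.43936526 0.24946964 0.03170896] [0.43963018 0.24926122]
35 -0.004456069907240609 0.005098727460408813 6.457215096362443e-05 0.5113970508158825
39 -0.0045052503608016495 0.0050495470068477695 -5.662848576420189e-05 0.4331292578345737
{'time': 1.15, 'joints': [-0.941, -0.006, 0.15, 1.7456, 0.0001, 1.4022, 0.5023], 'eef_pos': [0.3741, 0.3407, 0.2791], 'orientation': [0.1383, 0.9904, 0.0001, -0.0004], 'contact_force': [0.2735, 0.6116, 0.6762], 'gripper_width': 0.0855, 'gripper_force': 0.0}
[[-0.962, 0.274, -0.001], [0.274, 0.962, 0.0], [0.001, 0.0, -1.0]]
shift tool to funnel cm [-8.85 -7.01  0.  ]
```

Emit:
{"fn": "carry_out", "kwargs": {"series": [[-2.2, -1.75, 0, 0, 0, 0, 8.54], [-2.2, -1.75, 0, 0, 0, 0, 8.54], [-2.2, -1.75, 0, 0, 0, 0, 8.54], [-2.25, -1.75, 0, 0, 0, 0, 8.54], [0, 0, 0, 0, 0, 0.112, 8.54], [0, 0, 0, 0, 0, 0.112, 8.54], [0, 0, 4, 0, 0, 0, 8.54], [0, 0, 4, 0, 0, 0, 8.54], [0, 0, 2, 0, 0, 0, 8.54], [0, 0, 0, 0, 0, 0, 8.54], [0, 0, 0, 0, 0, 0, 8.54]]}}

```text
time: 2.07
eef_pos: [0.4391, 0.2503, 0.1786]
orientation: [0.247, 0.969, -0.001, -0.001]
contact_force: [0.5, 0.4, -0.3]
gripper_width: 0.0853
gripper_force: 0.0
```

```bash
python3 - <<'E'
from h import *
P=[]
for i in range(6):
    cam('wrist'); s=env.observe(); P.append(s['eef_pos'])
P=np.array(P);print(P.round(4),P.mean(0))
s,R=st(); print('to funnel cm',(R.T@(np.array([.440,.249,.105])-P.mean(0))*100).round(2),np.degrees(np.arctan2(R[1,0],R[0,0])))
E
```

```text
[[0.4404 0.2507 0.1803]
 [0.4411 0.2507 0.1812]
 [0.4414 0.2506 0.1815]
 [0.4414 0.2504 0.1815]
 [0.4414 0.2502 0.1813]
 [0.4412 0.2499 0.181 ]] [0.44113789 0.25042141 0.18112489]
{'time': 2.3667, 'joints': [-0.8243, 0.0497, 0.2655, 1.8895, -0.0144, 1.2012, 0.5163], 'eef_pos': [0.4412, 0.2499, 0.181], 'orientation': [0.2477, 0.9688, 0.0012, 0.0009], 'contact_force': [-1.1221, -0.1017, 0.3115], 'gripper_width': 0.0855, 'gripper_force': 0.0}
[[-0.877, 0.48, 0.002], [0.48, 0.877, 0.002], [-0.001, 0.003, -1.0]]
to funnel cm [ 0.04 -0.2   7.61] 151.32234492818304
```

Emit:
{"fn": "carry_out", "kwargs": {"series": [[0, -0.15, 2, 0, 0, 0, 8.54], [0, 0, 2.5, 0, 0, 0, 8.54], [0, 0, 2, 0, 0, 0, 8.54], [0, 0, 1, 0, 0, 0, 8.54], [0, 0, 0, 0, 0, 0, 8.54], [0, 0, 0, 0, 0, 0, 5], [0, 0, 0, 0, 0, 0, 5], [0, 0, 0, 0, 0, 0, 5], [0, 0, 0, 0, 0, 0, 5], [0, 0, 0, 0, 0, 0, 5], [0, 0, 0, 0, 0, 0, 5]]}}

```text
time: 3.28
eef_pos: [0.4411, 0.249, 0.1063]
orientation: [0.248, 0.969, 0.002, 0.001]
contact_force: [0.7, 0.8, 6.5]
gripper_width: 0.0617
gripper_force: 67.4
```

```bash
python3 - <<'E'
from h import *
st(); c=cam('wrist'); save(c,'w2')
E
```

```text
{'time': 3.2833, 'joints': [-0.8164, 0.1241, 0.2669, 1.9733, -0.0384, 1.0445, 0.5379], 'eef_pos': [0.4411, 0.249, 0.1063], 'orientation': [0.2477, 0.9688, 0.0018, 0.0013], 'contact_force': [0.6826, 0.8478, 6.4666], 'gripper_width': 0.0617, 'gripper_force': 67.3596}
[[-0.877, 0.48, 0.003], [0.48, 0.877, 0.003], [-0.002, 0.004, -1.0]]
```

View pics/w2.png

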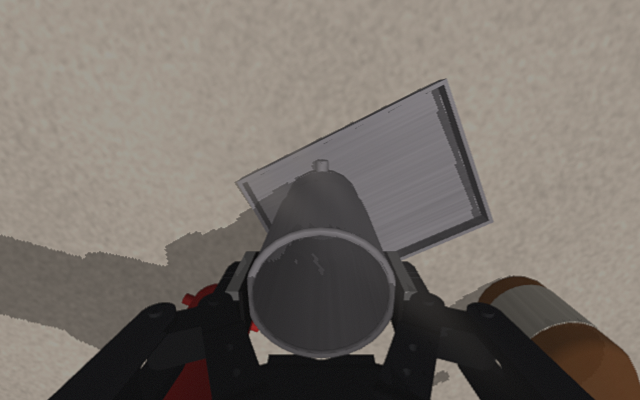

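The funnel is held square, with its pin at (321,164) straight along tool x. I'll lift it and turn it by about 62°.

Emit:
{"fn": "carry_out", "kwargs": {"series": [[0, 0, -0.7, 0, 0, 0, 5], [0, 0, -1.5, 0, 0, 0, 5], [0, 0, -2.5, 0, 0, 0, 5], [0, 0, -3, 0, 0, 0, 5], [0, 0, -3, 0, 0, 0, 5], [0, 0, -2.5, 0, 0, 0.05, 5], [0, 0, -1.8, 0, 0, 0.1, 5], [0, 0, -1, 0, 0, 0.117, 5], [0, 0, 0, 0, 0, 0.117, 5], [0, 0, 0, 0, 0, 0.117, 5], [0, 0, 0, 0, 0, 0.117, 5], [0, 0, 0, 0, 0, 0.117, 5], [0, 0, 0, 0, 0, 0.117, 5], [0, 0, 0, 0, 0, 0.117, 5], [0, 0, 0, 0, 0, 0.117, 5], [0, 0, 0, 0, 0, 0, 5], [0, 0, 0, 0, 0, 0, 5]]}}

```text
time: 4.75
eef_pos: [0.439, 0.2473, 0.2637]
orientation: [0.712, 0.703, -0.001, -0.0]
contact_force: [0.9, 0.1, -3.9]
gripper_width: 0.0618
gripper_force: 66.9
```

```bash
cat >> h.py <<'E'
def go(x,y,z,n=4):
    p=[]
    for i in range(n): cam('wrist'); p.append(env.observe()['eef_pos'])
    s,R=st(); p=np.mean(p,0); print('mean',p.round(4),'shift cm',(R.T@(np.array([x,y,z])-p)*100).round(2),'xang',np.degrees(np.arctan2(R[1,0],R[0,0])).round(2))
E
python3 - <<'E'
from h import *
go(.56,.0325,.2655)
E
```

```text
{'time': 4.95, 'joints': [-0.8286, -0.0069, 0.2625, 1.776, 0.0018, 1.3728, -0.5808], 'eef_pos': [0.4395, 0.2477, 0.2642], 'orientation': [0.7122, 0.702, -0.0003, -0.0], 'contact_force': [-0.3307, -0.6179, -4.0029], 'gripper_width': 0.0615, 'gripper_force': 66.9042}
[[0.014, 1.0, -0.0], [1.0, -0.014, -0.0], [-0.0, -0.0, -1.0]]
mean [0.4393 0.2475 0.264 ] shift cm [-21.33  12.38  -0.15] xang 89.18
```

Emit:
{"fn": "carry_out", "kwargs": {"series": [[-1, 0.6, 0, 0, 0, 0, 5], [-2, 1.2, 0, 0, 0, 0, 5], [-2.9, 1.7, 0, 0, 0, 0, 5], [-3, 1.8, 0, 0, 0, 0, 5], [-3, 1.8, 0, 0, 0, 0, 5], [-3, 1.8, 0, 0, 0, 0, 5], [-3, 1.8, 0, 0, 0, 0, 5], [-2.2, 1.8, 0, 0, 0, 0, 5], [-1.2, 2.5, 0, 0, 0, 0, 5], [0, 2.5, 0, 0, 0, 0, 5], [0, 2.5, 0, 0, 0, 0, 5], [0, 1.7, 0, 0, 0, 0, 5], [0, 0.8, 0, 0, 0, 0, 5], [0, 0, 0, 0, 0, 0, 5], [0, 0, 0, 0, 0, 0, 5], [0, 0, 0, 0, 0, 0, 5]]}}

```text
time: 6.28
eef_pos: [0.6603, 0.0309, 0.2644]
orientation: [0.713, 0.701, -0.0, -0.0]
contact_force: [-0.4, 0.3, -4.1]
gripper_width: 0.0616
gripper_force: 67.4
```

```bash
python3 - <<'E'
from h import *
go(.662,.0325,.2405)
t=[]
for n,(x0,y0,x1,y1) in dict(scene=(270,130,430,270),side=(290,80,430,220)).items():
    c=cam(n); x=pts(c).reshape(-1,3); d=np.hypot(x[:,0]-.662,x[:,1]-.0325)
    m=(d<.045)&(x[:,2]>.21)&(x[:,2]<.235)
    for lo,hi,r in((.215,.235,.032),(.18,.2,.030)):
        Q=x[(d<.045)&(x[:,2]>lo)&(x[:,2]<hi)]; print(n,lo,len(Q),circ(Q,r).round(4))
    # head: points of collar top ring
    Q=x[(d<.05)&(x[:,2]>.122)&(x[:,2]<.132)]; print('collar',len(Q))
    t.append(cv2.resize(c['image'][y0:y1,x0:x1],(400,int(400*(y1-y0)/(x1-x0))),interpolation=cv2.INTER_CUBIC)[:350])
# head & ring from first pictures
cv2.imwrite('pics/d.png',cv2.convertScaleAbs(np.hstack(t)[...,::-1],alpha=1.4))
E
```

```text
{'time': 6.4833, 'joints': [-0.4793, 0.3593, 0.5214, 1.4, -0.1786, 1.4286, 0.024], 'eef_pos': [0.6607, 0.0314, 0.2649], 'orientation': [0.7126, 0.7016, 0.0004, -0.0001], 'contact_force': [0.3053, 0.9847, -3.7616], 'gripper_width': 0.0614, 'gripper_force': 67.4455}
[[0.016, 1.0, 0.0], [1.0, -0.016, 0.001], [0.001, 0.0, -1.0]]
mean [0.6605 0.0313 0.2648] shift cm [0.12 0.15 2.43] xang 89.11
scene 0.215 212 [0.6603 0.0327]
scene 0.18 185 [0.6607 0.0327]
collar 255
side 0.215 201 [0.6597 0.0334]
side 0.18 178 [0.66   0.0334]
collar 157
```

View pics/d.png

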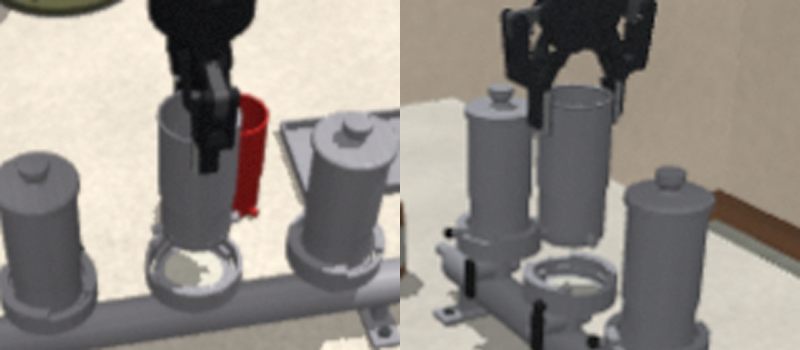

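The funnel hangs upright over the dish. By per-camera differences it needs about +1.75 mm in x and −0.6 mm in y. I'll check the pin's angle with the wrist depth.

```bash
python3 - <<'E'
from h import *
c=cam('wrist'); s,R=st(); x=pts(c).reshape(-1,3)
o=np.array([.6603,.033]); r=x[:,:2]-o; d=np.hypot(*r.T); zb=s['eef_pos'][2]-.1025
Q=x[(d>.025)&(d<.035)&(x[:,2]>zb+.055)&(x[:,2]<zb+.12)&(r[:,1]>.005)]; o=circ(Q,.032);print('axis',len(Q),o)
r=x[:,:2]-o; d=np.hypot(*r.T); m=(d>.0325)&(d<.041)&(x[:,2]>zb-.002)&(x[:,2]<zb+.018)&(r[:,1]>0)
l=r[m,0]; print(m.sum(),l.min(),l.max(),l.mean(),'pin ang',90-np.degrees(np.arcsin((l.min()+l.max())/2/.036)),90-np.degrees(np.arcsin(l.mean()/.036)),np.median(x[m,2])-zb)
E
```

```text
{'time': 6.6333, 'joints': [-0.4792, 0.3601, 0.5214, 1.3993, -0.1787, 1.4286, 0.024], 'eef_pos': [0.661, 0.0314, 0.2647], 'orientation': [0.7126, 0.7016, 0.0003, -0.0], 'contact_force': [-0.1468, -0.1916, -4.3536], 'gripper_width': 0.0615, 'gripper_force': 67.4458}
[[0.016, 1.0, 0.0], [1.0, -0.016, 0.0], [0.0, 0.0, -1.0]]
axis 3879 [0.66038888 0.03185642]
113 -0.0039475190541864436 0.0054930549005864915 0.0009004712768201882 pin ang 88.77000718001258 88.56670596745185 0.008683106265719914
```

Emit:
{"fn": "carry_out", "kwargs": {"series": [[-0.06, 0.17, 0.5, 0, 0, 0, 5], [0, 0, 1, 0, 0, 0, 5], [0, 0, 1, 0, 0, 0, 5], [0, 0, 0.8, 0, 0, 0, 5], [0, 0, 0.5, 0, 0, 0, 5], [0, 0, 0.2, 0, 0, 0, 5], [0, 0, 0, 0, 0, 0, 5], [0, 0, 0, 0, 0, 0, 5]]}}

```text
time: 7.3
eef_pos: [0.6631, 0.0306, 0.2244]
orientation: [0.713, 0.701, 0.0, 0.0]
contact_force: [-0.4, -0.1, -3.8]
gripper_width: 0.062
gripper_force: 67.5
```

```bash
python3 - <<'E'
from h import *
go(.662,.032,.2113)
for n in('scene','side'):
    x=pts(cam(n)).reshape(-1,3); d=np.hypot(x[:,0]-.662,x[:,1]-.0325)
    for lo,hi,r in((.18,.21,.032),(.132,.16,.030)):
        Q=x[(d<.04)&(x[:,2]>lo)&(x[:,2]<hi)]; print(n,lo,len(Q),circ(Q,r).round(4))
E
```

```text
{'time': 7.5, 'joints': [-0.4755, 0.3818, 0.5155, 1.4519, -0.1894, 1.3563, 0.0331], 'eef_pos': [0.6632, 0.0306, 0.2249], 'orientation': [0.7127, 0.7014, 0.0005, 0.0003], 'contact_force': [-0.1479, -0.2299, -3.7772], 'gripper_width': 0.0616, 'gripper_force': 67.4816}
[[0.016, 1.0, 0.001], [1.0, -0.016, 0.0], [0.0, 0.001, -1.0]]
mean [0.6633 0.0306 0.2249] shift cm [ 0.14 -0.13  1.36] xang 89.08
scene 0.18 321 [0.663 0.032]
scene 0.132 245 [0.6631 0.0319]
side 0.18 286 [0.662  0.0326]
side 0.132 236 [0.6625 0.0325]
```

Emit:
{"fn": "carry_out", "kwargs": {"series": [[0.02, -0.05, 0.2, 0, 0, 0, 5], [0, 0, 0.2, 0, 0, 0, 5], [0, 0, 0.2, 0, 0, 0, 5], [0, 0, 0.2, 0, 0, 0, 5], [0, 0, 0.15, 0, 0, 0, 5], [0, 0, 0, 0, 0, 0, 5], [0, 0, 0, 0, 0, 0, 5]]}}

```text
time: 8.18
eef_pos: [0.6623, 0.0309, 0.2147]
orientation: [0.713, 0.701, -0.0, -0.0]
contact_force: [-1.0, -0.8, -3.9]
gripper_width: 0.0616
gripper_force: 67.5
```

Emit:
{"fn": "carry_out", "kwargs": {"series": [[0, 0, 0.1, 0, 0, 0, 5], [0, 0, 0.1, 0, 0, 0, 5], [0, 0, 0.1, 0, 0, 0, 5], [0, 0, 0, 0, 0, 0, 5], [0, 0, 0, 0, 0, 0, 5]]}}

```text
time: 8.6
eef_pos: [0.6624, 0.0309, 0.2118]
orientation: [0.713, 0.701, -0.0, -0.0]
contact_force: [-0.1, 0.8, -3.9]
gripper_width: 0.0619
gripper_force: 67.5
```

Emit:
{"fn": "carry_out", "kwargs": {"series": [[0, 0, 0.05, 0, 0, 0, 5], [0, 0, 0.05, 0, 0, 0, 5], [0, 0, 0, 0, 0, 0, 5], [0, 0, 0, 0, 0, 0, 5]]}}

```text
time: 8.93
eef_pos: [0.6625, 0.0309, 0.2114]
orientation: [0.713, 0.701, 0.0, 0.0]
contact_force: [-0.7, -0.8, -0.3]
gripper_width: 0.0614
gripper_force: 67.9
```

Emit:
{"fn": "carry_out", "kwargs": {"series": [[0, 0, 0.05, 0, 0, 0, 5], [0, 0, 0.05, 0, 0, 0, 5], [0, 0, 0, 0, 0, 0, 5], [0, 0, 0, 0, 0, 0, 5]]}}

```text
time: 9.27
eef_pos: [0.6626, 0.0309, 0.2113]
orientation: [0.713, 0.701, 0.001, 0.0]
contact_force: [-2.3, 1.8, 5.0]
gripper_width: 0.0616
gripper_force: 68.6
```

Contact came at the expected home height, with the underside at about 0.108. I'll release, rise and check.

Emit:
{"fn": "carry_out", "kwargs": {"series": [[0, 0, 0, 0, 0, 0, 6.4], [0, 0, 0, 0, 0, 0, 7], [0, 0, 0, 0, 0, 0, 8], [0, 0, 0, 0, 0, 0, 8.54], [0, 0, 0, 0, 0, 0, 8.54], [0, 0, 0, 0, 0, 0, 8.54], [0, 0, -0.5, 0, 0, 0, 8.54], [0, 0, -1, 0, 0, 0, 8.54], [0, 0, -2, 0, 0, 0, 8.54], [0, 0, -3, 0, 0, 0, 8.54], [0, 0, -3, 0, 0, 0, 8.54], [0, 0, -2, 0, 0, 0, 8.54], [0, 0, -0.5, 0, 0, 0, 8.54], [0, 0, 0, 0, 0, 0, 8.54]]}}

```text
time: 10.43
eef_pos: [0.6634, 0.0305, 0.3327]
orientation: [0.713, 0.701, 0.002, 0.001]
contact_force: [0.4, 0.4, -0.4]
gripper_width: 0.0851
gripper_force: 0.0
```

```bash
python3 - <<'E'
from h import *
st()
for n in('scene','side'):
    c=cam(n); P=pts(c); x=P.reshape(-1,3); d=np.hypot(x[:,0]-.662,x[:,1]-.0325)
    for lo,hi,r in((.18,.23,.032),(.132,.15,.030)):
        Q=x[(d<.04)&(x[:,2]>lo)&(x[:,2]<hi)]; print(n,lo,len(Q),circ(Q,r).round(4))
    print('rim z',np.percentile(x[(d<.036)&(d>.028),2],[90,97,99.5]).round(4))
    # dark knob near the lever, z ~.112
    g=c['image'].max(-1).ravel(); m=(g<45)&(d>.044)&(d<.062)&(x[:,2]>.095)&(x[:,2]<.13)
    v,u=np.unravel_index(np.flatnonzero(m),P.shape[:2]); 
    if m.sum(): y=x[m].mean(0);a=np.arctan2(y[1]-.0325,-(y[0]-.662)); print('knob',m.sum(),y.round(4),'px',u.mean(),v.mean(),'angle from -x to left',a.round(3))
t=c['image'][80:220,290:430]; cv2.imwrite('pics/e.png',cv2.convertScaleAbs(cv2.resize(t,(560,560),interpolation=cv2.INTER_CUBIC)[...,::-1],alpha=1.5))
E
```

```text
{'time': 10.4333, 'joints': [-0.472, 0.3483, 0.5306, 1.2799, -0.1743, 1.5536, 0.0181], 'eef_pos': [0.6634, 0.0305, 0.3327], 'orientation': [0.7128, 0.7014, 0.0019, 0.0015], 'contact_force': [0.4258, 0.3661, -0.3893], 'gripper_width': 0.0851, 'gripper_force': 0.0}
[[0.016, 1.0, 0.005], [1.0, -0.016, 0.001], [0.001, 0.005, -1.0]]
scene 0.18 895 [0.6643 0.0318]
scene 0.132 146 [0.663  0.0321]
rim z [0.5971 0.6107 0.616 ]
side 0.18 565 [0.662  0.0328]
side 0.132 145 [0.662 0.033]
rim z [0.4992 0.5078 0.5235]
knob 17 [0.6137 0.0081 0.1138] px 338.4117647058824 187.11764705882354 angle from -x to left -0.468
```

View pics/e.png

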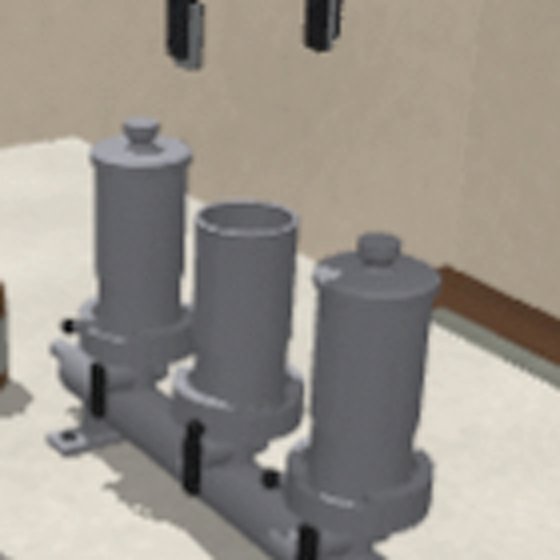

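The funnel stands home and upright. The lever knob is at side pixel (339,187), about −0.47 rad (right of −x), so the collar is still open. I'll plan the leaned, shut-finger sweep along the knob's arc.

```bash
cat > plan.py <<'E'
from h import *
S=np.array([.662,.0325])
def Rm(th,L=np.radians(30)):
    R=Ro.from_matrix(np.array([[0,1,0],[1,0,0],[0,0,-1.]]))      # x=+y,y=+x,z down
    R=Ro.from_euler('y',-L)*R        # lean: tool z gets +x
    return R*Ro.from_rotvec([0,0,np.radians(90-th)])
def pose(a,th,gap=0,ztip=.102,rad=58):
    R=Rm(th); d=R.as_matrix()[:,2]; u=R.as_matrix()[:2,0]; u=u/np.linalg.norm(u)
    K=np.array([-np.cos(a),np.sin(a)]); w=np.array([-u[1],u[0]])
    knob=51*K; s=rad-51+0
    tip=knob-(17.5+gap)*u+s*w
    return np.r_[S+tip/1000,ztip]-.008*d,R
def inc(P):
    for (p0,R0),(p1,R1) in zip(P,P[1:]):
        print('p',p1.round(4),'sh',(R0.inv().apply(p1-p0)*100).round(2),'rot',(R0.inv()*R1).as_rotvec().round(3))
E
python3 - <<'E'
from plan import *
x=np.vstack([pts(cam('side')).reshape(-1,3)]); d=np.hypot(x[:,0]-.662,x[:,1]-.0328); print('rim',np.percentile(x[(d<.036)&(d>.028)&(x[:,2]<.26),2],[95,99]))
s,_=st(); R0=Ro.from_quat(s['orientation']); p=s['eef_pos']
A=pose(-.47,100,gap=10)
up=A[0]+[0,0,.17]
inc([(p,R0),(np.r_[up[:2],p[2]],R0),(up,A[1]),A])
print(Rm(100).as_matrix().round(2))
print('sweep')
inc([A]+[pose(a,100-40*(a+.47)/1.14) for a in np.linspace(-.47,.67,13)])
E
```

```text
rim [0.23521864 0.23794797]
{'time': 10.5833, 'joints': [-0.4722, 0.3509, 0.5296, 1.2855, -0.1745, 1.5528, 0.0181], 'eef_pos': [0.6618, 0.031, 0.3283], 'orientation': [0.7127, 0.7014, -0.0009, -0.0008], 'contact_force': [-0.6171, -0.6058, -0.2182], 'gripper_width': 0.0854, 'gripper_force': 0.0}
[[0.016, 1.0, -0.002], [1.0, -0.016, -0.0], [-0.0, -0.002, -1.0]]
p [ 0.6098 -0.0188  0.3283] sh [-5.06 -5.13  0.01] rot [0. 0. 0.]
p [ 0.6098 -0.0188  0.2789] sh [0.   0.01 4.94] rot [-0.525 -0.042 -0.186]
p [ 0.6098 -0.0188  0.1089] sh [ 1.48 -8.37 14.72] rot [0. 0. 0.]
[[-0.15  0.85  0.5 ]
 [ 0.98  0.17 -0.  ]
 [-0.09  0.49 -0.87]]
sweep
p [ 0.6083 -0.009   0.1089] sh [ 1.    0.04 -0.08] rot [0. 0. 0.]
p [ 0.6053 -0.0043  0.1089] sh [ 0.5  -0.17 -0.15] rot [-0.     0.     0.058]
p [6.029e-01 6.000e-04 1.089e-01] sh [ 0.51 -0.16 -0.12] rot [0.    0.    0.058]
p [0.6009 0.0056 0.1089] sh [ 0.51 -0.14 -0.1 ] rot [ 0.    -0.     0.058]
p [0.5993 0.0108 0.1089] sh [ 0.52 -0.13 -0.08] rot [-0.     0.     0.058]
p [0.5983 0.016  0.1089] sh [ 0.52 -0.12 -0.05] rot [-0.    -0.     0.058]
p [0.5977 0.0213 0.1089] sh [ 0.52 -0.11 -0.03] rot [0.    0.    0.058]
p [0.5976 0.0266 0.1089] sh [ 0.52 -0.1  -0.01] rot [0.    0.    0.058]
p [0.598  0.0319 0.1089] sh [ 0.52 -0.09  0.02] rot [-0.     0.     0.058]
p [0.5988 0.0371 0.1089] sh [ 0.52 -0.08  0.04] rot [ 0.    -0.     0.058]
p [0.6001 0.0421 0.1089] sh [ 0.51 -0.07  0.06] rot [-0.     0.     0.058]
p [0.6018 0.047  0.1089] sh [ 0.51 -0.06  0.09] rot [0.    0.    0.058]
p [0.6039 0.0516 0.1089] sh [ 0.5  -0.04  0.11] rot [0.    0.    0.058]
```

The rim is at 0.238, which is fully home. Now I'll retreat to the front, shut the fingers and lean.

Emit:
{"fn": "carry_out", "kwargs": {"series": [[-1.2, -1.2, 0, 0, 0, 0, 4], [-2, -2, 0, 0, 0, 0, 0], [-1.3, -1.4, 0, 0, 0, 0, 0], [-0.5, -0.5, 0, 0, 0, 0, 0], [0, 0, 1, -0.105, 0, 0, 0], [0, 0, 1, -0.105, 0, 0, 0], [0, 0, 0, -0.105, 0, 0, 0], [0, 0, 0, -0.105, 0, 0, 0], [0, 0, 0, -0.105, 0, 0, 0], [0, 0, 0, 0, 0, -0.095, 0], [0, 0, 0, 0, 0, -0.095, 0], [0, 0, 0, 0, 0, 0, 0], [0, 0, 0, 0, 0, 0, 0], [0, 0, 0, 0, 0, 0, 0]]}}

```text
time: 11.75
eef_pos: [0.6119, -0.0179, 0.3096]
orientation: [0.622, 0.739, 0.164, 0.201]
contact_force: [-1.0, 0.3, -0.1]
gripper_width: -0.0002
gripper_force: 0.0
```

```bash
python3 - <<'E'
from plan import *
ps=[]
for i in range(4): cam('wrist'); ps.append(env.observe()['eef_pos'])
s,_=st(); A=pose(-.47,100,gap=10); B=(A[0]+[-.01,-.004,.05],A[1])
inc([(np.mean(ps,0),Ro.from_quat(s['orientation'])),B,A])
E
```

```text
{'time': 11.95, 'joints': [-0.5782, -0.1931, 0.4883, 1.9255, 0.1776, 0.8687, 0.0206], 'eef_pos': [0.6119, -0.0184, 0.3098], 'orientation': [0.6213, 0.7394, 0.1635, 0.2013], 'contact_force': [1.2076, 0.7722, -0.2816], 'gripper_width': -0.0002, 'gripper_force': 0.0}
[[-0.147, 0.853, 0.501], [0.985, 0.174, -0.008], [-0.095, 0.492, -0.865]]
p [ 0.5998 -0.0228  0.1589] sh [ 1.15 -8.54 12.44] rot [-0.     0.008  0.001]
p [ 0.6098 -0.0188  0.1089] sh [ 0.68 -1.54  4.83] rot [0. 0. 0.]
```

Emit:
{"fn": "carry_out", "kwargs": {"series": [[0.1, -1, 1.4, 0, 0, 0, 0], [0.2, -1.5, 2.2, 0, 0, 0, 0], [0.2, -1.5, 2.2, 0, 0, 0, 0], [0.2, -1.5, 2.2, 0, 0, 0, 0], [0.2, -1.5, 2.2, 0, 0, 0, 0], [0.25, -1.5, 2.2, 0, 0, 0, 0], [0.2, -0.5, 1.6, 0, 0, 0, 0], [0.2, -0.5, 1.6, 0, 0, 0, 0], [0.2, -0.4, 1, 0, 0, 0, 0], [0.1, -0.2, 0.6, 0, 0, 0, 0], [0, 0, 0, 0, 0, 0, 0], [0, 0, 0, 0, 0, 0, 0]]}}

```text
time: 12.95
eef_pos: [0.6093, -0.0193, 0.1097]
orientation: [0.621, 0.74, 0.164, 0.201]
contact_force: [1.2, -0.7, -0.7]
gripper_width: -0.0002
gripper_force: 0.0
```

```bash
python3 - <<'E'
from plan import *
c=cam('side'); s,_=st(); A=pose(-.47,100,gap=10)
inc([(s['eef_pos'],Ro.from_quat(s['orientation'])),A])
t=c['image'][100:240,270:410]; cv2.imwrite('pics/f.png',cv2.convertScaleAbs(cv2.resize(t,(560,560),interpolation=cv2.INTER_CUBIC)[...,::-1],alpha=1.6))
E
```

```text
{'time': 13.0, 'joints': [-0.5806, 0.0252, 0.5683, 2.1803, 0.0063, 0.4141, 0.1525], 'eef_pos': [0.6096, -0.0193, 0.1104], 'orientation': [0.621, 0.7394, 0.1641, 0.2018], 'contact_force': [0.1658, 0.3158, -0.1235], 'gripper_width': -0.0, 'gripper_force': 0.0}
[[-0.147, 0.852, 0.502], [0.985, 0.175, -0.008], [-0.095, 0.493, -0.865]]
p [ 0.6098 -0.0188  0.1089] sh [ 0.05 -0.05  0.13] rot [0.001 0.008 0.001]
```

View pics/f.png

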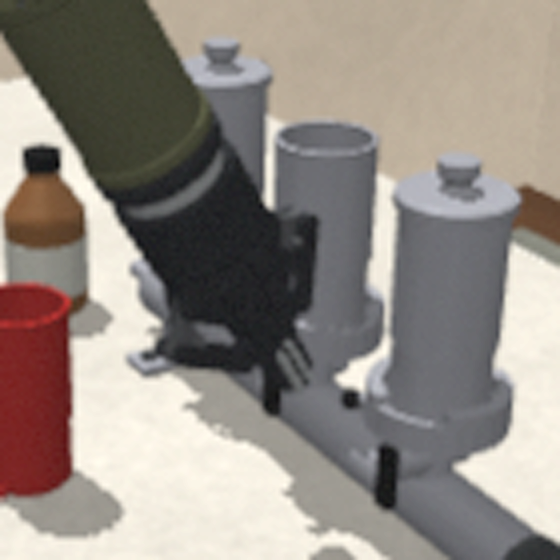

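The shut fingertips, at about (298,370) in the crop, sit just right of the knob and clear of everything. I'll start the sweep.

Emit:
{"fn": "carry_out", "kwargs": {"series": [[0.5, 0, 0.05, 0, 0, 0, 0], [0.5, 0, 0, 0, 0, 0, 0], [0.25, -0.08, -0.07, 0, 0, 0.029, 0], [0.25, -0.08, -0.07, 0, 0, 0.029, 0], [0.25, -0.08, -0.06, 0, 0, 0.029, 0], [0.25, -0.08, -0.06, 0, 0, 0.029, 0], [0.25, -0.07, -0.05, 0, 0, 0.029, 0], [0.25, -0.07, -0.05, 0, 0, 0.029, 0], [0.26, -0.07, -0.04, 0, 0, 0.029, 0], [0.26, -0.06, -0.04, 0, 0, 0.029, 0]]}}

```text
time: 13.83
eef_pos: [0.5993, 0.0109, 0.1087]
orientation: [0.703, 0.662, 0.187, 0.181]
contact_force: [1.0, 0.5, 0.3]
gripper_width: 0.0002
gripper_force: 0.0
```

```bash
cat > knob.py <<'E'
from plan import *
def knob():
  for n in('scene','side'):
    c=cam(n); P=pts(c); x=P.reshape(-1,3); r=x[:,:2]-S; d=np.hypot(*r.T)
    m=(c['image'].max(-1).ravel()<45)&(d>.042)&(d<.06)&(x[:,2]>.1)&(x[:,2]<.12)&(x[:,0]<.65)
    if m.sum(): y=x[m].mean(0); a=np.arctan2(r[m,1],-r[m,0]); print(n,m.sum(),y.round(4),'a',a.min().round(2),a.mean().round(3),a.max().round(2))
E
python3 - <<'E'
from knob import *
s,_=st(); a=.02; inc([(s['eef_pos'],Ro.from_quat(s['orientation']))]+[pose(a,100-40*(a+.47)/1.14) for a in(-.09,)]); knob()
E
```

```text
{'time': 13.8333, 'joints': [-0.6293, 0.0025, 0.5403, 2.2033, 0.1262, 0.4157, -0.2507], 'eef_pos': [0.5993, 0.0109, 0.1087], 'orientation': [0.7028, 0.6622, 0.1865, 0.181], 'contact_force': [0.9717, 0.4806, 0.2819], 'gripper_width': 0.0002, 'gripper_force': 0.0}
[[0.053, 0.863, 0.502], [0.998, -0.057, -0.007], [0.022, 0.501, -0.865]]
p [0.5993 0.0108 0.1089] sh [-0.01  0.01 -0.01] rot [0.003 0.007 0.001]
scene 9 [0.6107 0.0075 0.1174] a -0.52 -0.454 -0.41
side 19 [0.6141 0.0101 0.1142] a -0.55 -0.429 -0.01
```

The force stayed near zero and the knob is still at about −0.43, so the fingertips passed outside it. I'll measure the real fingertip thickness in the tool frame.

```bash
python3 - <<'E'
from plan import *
s=env.observe(); R=Ro.from_quat(s['orientation']).as_matrix()
for n in('side','scene','wrist'):
    c=cam(n); x=pts(c).reshape(-1,3); t=(x-s['eef_pos'])@R*1000; g=c['image'].max(-1).ravel()
    for lo,hi in((-30,-20),(-20,-12),(-12,-6),(-6,0),(0,5),(5,12)):
        m=(t[:,2]>lo)&(t[:,2]<hi)&(abs(t[:,0])<16)&(abs(t[:,1])<26)
        if m.sum()>4: print(n,lo,m.sum(),'x',np.percentile(t[m,0],[3,97]).round(1),'y',np.percentile(t[m,1],[3,50,97]).round(1))
im=pickle.load(open('/tmp/side.pkl','rb'))['image'][130:215,300:385]
cv2.imwrite('pics/g.png',cv2.convertScaleAbs(cv2.resize(im,(595,595),interpolation=cv2.INTER_CUBIC)[...,::-1],alpha=1.8))
E
```

```text
side -30 39 x [-12.4   3.6] y [-14.1  -0.3  11.2]
side -20 30 x [-12.6   6.4] y [-15.6  -8.1   8.9]
side -12 22 x [-13.1  -3.3] y [-15.1  -0.7  11. ]
side -6 31 x [-11.7  13. ] y [-13.9   3.9  25.1]
side 0 26 x [-10.8  12.4] y [-4.8 17.5 25.4]
side 5 9 x [-7.8 11.1] y [-7.5 17.1 24.5]
scene -30 30 x [-11.9   1. ] y [ 0.5 11.4 15.2]
scene -20 20 x [-11.6   0.4] y [-0.5 12.4 15.5]
scene -12 15 x [-11.9  -0.3] y [ 6.2 10.4 14. ]
scene -6 14 x [-11.9  -1. ] y [ 1.2 10.8 15. ]
scene 0 11 x [-10.5  -2.4] y [ 5.3 11.7 21.6]
wrist -30 888 x [-10.9  10. ] y [-12.2  -1.4   9.8]
wrist -20 541 x [4.8 9.7] y [-13.9  -1.4  11.6]
wrist -12 365 x [4.7 9.8] y [-13.8  -1.   11.6]
wrist -6 411 x [ 4.5 15.1] y [-13.4   2.9  25.7]
wrist 0 560 x [-2.7 14.8] y [-9.5 15.9 24.7]
wrist 5 317 x [ 0.1 15.4] y [-0.7 18.9 25.1]
```

View pics/g.png

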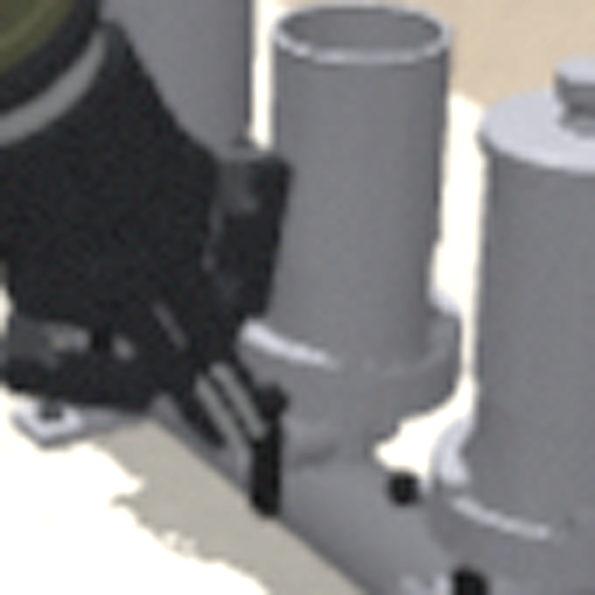

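The picture shows the knob unmoved at crop (270,395), with the fingertips passing on its outer side. I'll back out and redo the sweep about 5 mm further in and 5 mm lower.

```bash
python3 - <<'E'
from plan import *
c=pickle.load(open('/tmp/side.pkl','rb')); x=pts(c).reshape(-1,3); m=(c['image'].max(-1).ravel()<45)&(x[:,2]>.03)&(x[:,2]<.104)&(x[:,0]>.57)&(abs(x[:,1]-.02)<.045)
q=x[m]; print('dark below',m.sum(),q.min(0).round(3),q.max(0).round(3),np.percentile(q,[10,90],axis=0).round(3))
s,_=st(); R=Ro.from_quat(s['orientation']); p=s['eef_pos']; K=dict(ztip=.0965,rad=53.5)
A=pose(-.47,100,gap=8,**K)
up=A[1].apply([0,0,-.04])
inc([(p,R),(p+R.apply([0,0,-.04]),R),(A[0]+up,A[1]),A])
print('sweep')
inc([A]+[pose(a,100-40*(a+.47)/1.14,**K) for a in np.linspace(-.47,.67,13)])
E
```

```text
dark below 52 [0.6   0.002 0.055] [0.631 0.037 0.104] [[0.622 0.025 0.058]
 [0.629 0.032 0.089]]
{'time': 14.0833, 'joints': [-0.629, 0.0032, 0.5408, 2.203, 0.1248, 0.4153, -0.2465], 'eef_pos': [0.5995, 0.0106, 0.1086], 'orientation': [0.702, 0.6631, 0.1862, 0.1812], 'contact_force': [-0.3622, -0.0161, 0.1831], 'gripper_width': -0.0001, 'gripper_force': 0.0001}
[[0.051, 0.863, 0.502], [0.998, -0.055, -0.007], [0.021, 0.501, -0.865]]
p [0.5794 0.0109 0.1432] sh [-0. -0. -4.] rot [0. 0. 0.]
p [ 0.5939 -0.0162  0.1381] sh [-2.64  1.14  1.19] rot [ 0.002  0.008 -0.23 ]
p [ 0.6139 -0.0162  0.1034] sh [-0.  0.  4.] rot [0. 0. 0.]
sweep
p [ 0.6127 -0.0083  0.1034] sh [ 0.8   0.03 -0.06] rot [0. 0. 0.]
p [ 0.6098 -0.0038  0.1034] sh [ 0.48 -0.17 -0.14] rot [-0.     0.     0.058]
p [0.6074 0.0008 0.1034] sh [ 0.49 -0.16 -0.12] rot [0.    0.    0.058]
p [0.6054 0.0056 0.1034] sh [ 0.49 -0.14 -0.1 ] rot [ 0.    -0.     0.058]
p [0.6038 0.0106 0.1034] sh [ 0.49 -0.13 -0.08] rot [-0.     0.     0.058]
p [0.6028 0.0156 0.1034] sh [ 0.5  -0.12 -0.05] rot [-0.    -0.     0.058]
p [0.6021 0.0207 0.1034] sh [ 0.5  -0.11 -0.03] rot [0.    0.    0.058]
p [0.602  0.0257 0.1034] sh [ 0.5  -0.1  -0.01] rot [0.    0.    0.058]
p [0.6023 0.0308 0.1034] sh [ 0.5  -0.09  0.02] rot [-0.     0.     0.058]
p [0.6031 0.0357 0.1034] sh [ 0.49 -0.08  0.04] rot [ 0.    -0.     0.058]
p [0.6043 0.0405 0.1034] sh [ 0.49 -0.07  0.06] rot [-0.     0.     0.058]
p [0.6059 0.0452 0.1034] sh [ 0.48 -0.05  0.08] rot [0.    0.    0.058]
p [0.608  0.0496 0.1034] sh [ 0.48 -0.04  0.1 ] rot [0.    0.    0.058]
```

Emit:
{"fn": "carry_out", "kwargs": {"series": [[0, 0, -1.5, 0, 0, 0, 0], [0, 0, -2.5, 0, 0, 0, 0], [-0.9, 0.3, 0.4, 0, 0, 0, 0], [-0.9, 0.4, 0.4, 0, 0, 0, 0], [-0.84, 0.44, 0.39, 0, 0, 0, 0], [0, 0, 0, 0, 0.008, -0.115, 0], [0, 0, 0, 0, 0, -0.115, 0], [0, 0, 1, 0, 0, 0, 0], [0, 0, 1, 0, 0, 0, 0], [0, 0, 1, 0, 0, 0, 0], [0, 0, 0.6, 0, 0, 0, 0], [0, 0, 0.4, 0, 0, 0, 0], [0, 0, 0, 0, 0, 0, 0], [0, 0, 0, 0, 0, 0, 0]]}}

```text
time: 15.25
eef_pos: [0.6137, -0.0166, 0.103]
orientation: [0.621, 0.74, 0.167, 0.199]
contact_force: [-0.4, 0.1, 0.4]
gripper_width: 0.0
gripper_force: 0.0
```

```bash
python3 - <<'E'
from plan import *
s,_=st(); K=dict(ztip=.0965,rad=53.5)
inc([(s['eef_pos'],Ro.from_quat(s['orientation'])),pose(-.47,100,gap=8,**K)])
E
```

```text
{'time': 15.25, 'joints': [-0.6482, 0.0502, 0.6438, 2.1782, -0.0601, 0.3989, 0.2103], 'eef_pos': [0.6137, -0.0166, 0.103], 'orientation': [0.6209, 0.7397, 0.1667, 0.1988], 'contact_force': [-0.3838, 0.0733, 0.4019], 'gripper_width': 0.0, 'gripper_force': 0.0}
[[-0.15, 0.852, 0.501], [0.985, 0.173, -0.0], [-0.087, 0.493, -0.865]]
p [ 0.6139 -0.0162  0.1034] sh [ 0.04  0.04 -0.02] rot [ 0.001  0.    -0.   ]
```

Emit:
{"fn": "carry_out", "kwargs": {"series": [[0.42, 0.02, 0, 0, 0, 0, 0], [0.42, 0.02, -0.04, 0, 0, 0, 0], [0.24, -0.08, -0.07, 0, 0, 0.029, 0], [0.24, -0.08, -0.07, 0, 0, 0.029, 0], [0.24, -0.08, -0.06, 0, 0, 0.029, 0], [0.24, -0.08, -0.06, 0, 0, 0.029, 0], [0.24, -0.07, -0.05, 0, 0, 0.029, 0], [0.24, -0.07, -0.05, 0, 0, 0.029, 0]]}}

```text
time: 15.92
eef_pos: [0.6053, 0.0049, 0.103]
orientation: [0.684, 0.682, 0.183, 0.184]
contact_force: [1.6, -3.1, -2.0]
gripper_width: 0.0005
gripper_force: 1.8
```

```bash
python3 - <<'E'
from knob import *
st(); knob()
E
```

```text
{'time': 15.9167, 'joints': [-0.7022, 0.0269, 0.6414, 2.1974, 0.0451, 0.3992, -0.1046], 'eef_pos': [0.6053, 0.0049, 0.103], 'orientation': [0.6837, 0.6821, 0.1833, 0.1836], 'contact_force': [1.5958, -3.0739, -1.9732], 'gripper_width': 0.0005, 'gripper_force': 1.8069}
[[0.002, 0.865, 0.501], [1.0, -0.002, -0.001], [0.0, 0.501, -0.865]]
scene 18 [0.6133 0.0028 0.114 ] a -0.62 -0.547 -0.43
side 2 [0.6197 0.0168 0.1116] a -0.36 -0.355 -0.35
```

Contact is about 3 N sideways, so the knob is being pushed. I'll continue.

Emit:
{"fn": "carry_out", "kwargs": {"series": [[0.25, -0.07, -0.04, 0, 0, 0.029, 0], [0.25, -0.06, -0.04, 0, 0, 0.029, 0], [0.25, -0.06, -0.03, 0, 0, 0.029, 0], [0.25, -0.06, -0.02, 0, 0, 0.029, 0], [0.25, -0.06, -0.02, 0, 0, 0.029, 0], [0.25, -0.05, -0.01, 0, 0, 0.029, 0], [0.25, -0.05, -0.01, 0, 0, 0.029, 0], [0.25, -0.05, 0, 0, 0, 0.029, 0]]}}

```text
time: 16.68
eef_pos: [0.6009, 0.0248, 0.102]
orientation: [0.758, 0.599, 0.202, 0.16]
contact_force: [-4.9, -3.2, 1.5]
gripper_width: 0.0002
gripper_force: 2.8
```

Emit:
{"fn": "carry_out", "kwargs": {"series": [[0.25, -0.05, 0.01, 0, 0, 0.029, 0], [0.25, -0.04, 0.01, 0, 0, 0.029, 0], [0.25, -0.04, 0.02, 0, 0, 0.029, 0], [0.25, -0.04, 0.02, 0, 0, 0.029, 0], [0.24, -0.04, 0.03, 0, 0, 0.029, 0], [0.24, -0.03, 0.03, 0, 0, 0.029, 0]]}}

```text
time: 17.18
eef_pos: [0.6023, 0.0402, 0.1012]
orientation: [0.807, 0.531, 0.214, 0.142]
contact_force: [-6.7, -1.8, 1.2]
gripper_width: -0.0002
gripper_force: 3.5
```

```bash
python3 - <<'E'
from knob import *
s,_=st(); knob(); K=dict(ztip=.0965,rad=53.5)
inc([(s['eef_pos'],Ro.from_quat(s['orientation'])),pose(.48,100-40*.95/1.14,**K)])
E
```

```text
{'time': 17.1833, 'joints': [-0.7659, 0.0305, 0.623, 2.1961, 0.142, 0.4107, -0.6703], 'eef_pos': [0.6023, 0.0402, 0.1012], 'orientation': [0.8075, 0.5312, 0.214, 0.1415], 'contact_force': [-6.6972, -1.8196, 1.2199], 'gripper_width': -0.0002, 'gripper_force': 3.4952}
[[0.344, 0.797, 0.496], [0.918, -0.396, -0.001], [0.195, 0.456, -0.868]]
side 16 [0.6084 0.0376 0.1132] a -0.05 0.104 0.32
p [0.6043 0.0405 0.1034] sh [ 0.15  0.25 -0.09] rot [-0.004  0.003  0.001]
```

Emit:
{"fn": "carry_out", "kwargs": {"series": [[0.24, -0.03, 0.04, 0, 0, 0.029, 0], [0.24, -0.03, 0.04, 0, 0, 0.029, 0], [0.24, -0.02, 0.05, 0, 0, 0.029, 0], [0.24, -0.02, 0.05, 0, 0, 0.029, 0]]}}

```text
time: 17.62
eef_pos: [0.6052, 0.0498, 0.1006]
orientation: [0.837, 0.484, 0.221, 0.128]
contact_force: [-7.9, -0.6, -0.2]
gripper_width: -0.0003
gripper_force: 3.9
```

```bash
python3 - <<'E'
from knob import *
s,R=st(); K=dict(ztip=.0965,rad=53.5)
inc([(s['eef_pos'],Ro.from_quat(s['orientation'])),pose(.67,60,**K)])
# lever knob ahead of the finger? points near expected knob, in tool frame
for n in('scene','side','wrist'):
    c=cam(n); P=pts(c); x=P.reshape(-1,3); r=x[:,:2]-S; d=np.hypot(*r.T); a=np.arctan2(r[:,1],-r[:,0])
    m=(d>.0455)&(d<.06)&(x[:,2]>.104)&(x[:,2]<.121)&(x[:,0]<.66)&(abs(a)<1.0)
    print(n,m.sum(),np.histogram(a[m],12,(-.6,1))[0],'dark ahead',c['image'].max(-1).ravel()[m&(a>.4)][:12])
E
```

```text
{'time': 17.6167, 'joints': [-0.7821, 0.0428, 0.6213, 2.1866, 0.1464, 0.4134, -0.8089], 'eef_pos': [0.6052, 0.0498, 0.1006], 'orientation': [0.8369, 0.4839, 0.2212, 0.1285], 'contact_force': [-7.8967, -0.5713, -0.2304], 'gripper_width': -0.0003, 'gripper_force': 3.933}
[[0.434, 0.753, 0.495], [0.867, -0.499, -0.001], [0.246, 0.429, -0.869]]
p [0.608  0.0496 0.1034] sh [ 0.17  0.33 -0.11] rot [-0.005  0.004  0.002]
scene 0 [0 0 0 0 0 0 0 0 0 0 0 0] dark ahead []
side 33 [ 1  0  0  1  2 11  2  9  1  0  0  0] dark ahead [37 28 55 45 42 57]
wrist 859 [  0   0   0   0   0   0 110 390 359   0   0   0] dark ahead [63 62 63 63 65 61 55 53 53 51 51 50]
```

The knob has left its start and there is no stop yet. I'll push on in small steps, watching the force.

Emit:
{"fn": "carry_out", "kwargs": {"series": [[0.2, 0.03, 0.06, 0, 0, 0.02, 0], [0.2, 0.03, 0.06, 0, 0, 0.02, 0], [0, 0, 0, 0, 0, 0, 0]]}}

```text
time: 18.02
eef_pos: [0.6074, 0.0539, 0.1002]
orientation: [0.846, 0.468, 0.223, 0.124]
contact_force: [-7.3, 1.1, -2.3]
gripper_width: -0.0003
gripper_force: 3.7
```

Emit:
{"fn": "carry_out", "kwargs": {"series": [[0.2, 0.03, 0.06, 0, 0, 0.02, 0], [0.2, 0.03, 0.06, 0, 0, 0.02, 0], [0, 0, 0, 0, 0, 0, 0]]}}

```text
time: 18.27
eef_pos: [0.6097, 0.0575, 0.1]
orientation: [0.855, 0.451, 0.225, 0.119]
contact_force: [-7.8, 2.4, -2.0]
gripper_width: -0.0001
gripper_force: 4.4
```

Emit:
{"fn": "carry_out", "kwargs": {"series": [[0, -0.3, -1, 0, 0, 0, 0], [0, 0, -2, 0, 0, 0, 0], [0, 0, -3, 0, 0, 0, 0], [0, -1, -3, 0, 0, 0, 0], [0, -1, -3, 0, 0, 0, 0], [0, 0, -1, 0, 0, 0, 0], [0, 0, 0, 0, 0, 0, 0], [0, 0, 0, 0, 0, 0, 0]]}}

```text
time: 18.93
eef_pos: [0.5332, 0.0692, 0.2076]
orientation: [0.854, 0.45, 0.231, 0.121]
contact_force: [-0.3, -1.0, -0.5]
gripper_width: -0.0001
gripper_force: 0.0
```

```bash
python3 - <<'E'
from knob import *
st(); 
for n in('scene','side','wrist'):
    c=cam(n); P=pts(c); x=P.reshape(-1,3); r=x[:,:2]-S; d=np.hypot(*r.T); a=np.arctan2(r[:,1],-r[:,0])
    m=(d>.0455)&(d<.06)&(x[:,2]>.104)&(x[:,2]<.121)&(x[:,0]<.66)&(abs(a)<1.2)&(c['image'].max(-1).ravel()<60)
    if m.sum(): v,u=np.unravel_index(np.flatnonzero(m),P.shape[:2]); print(n,m.sum(),np.histogram(a[m],15,(-.6,.9))[0],x[m].mean(0).round(4),a[m].mean(),u.mean(),v.mean())
    Q=x[(d<.04)&(x[:,2]>.15)&(x[:,2]<.23)]; 
    if len(Q)>100: print('funnel',circ(Q,.032))
E
```

```text
{'time': 18.9333, 'joints': [-0.7383, -0.2957, 0.4084, 2.2129, 0.4139, 0.7311, -1.1621], 'eef_pos': [0.5332, 0.0692, 0.2076], 'orientation': [0.8543, 0.4498, 0.2306, 0.1209], 'contact_force': [-0.3305, -0.9823, -0.4588], 'gripper_width': -0.0001, 'gripper_force': 0.0}
[[0.489, 0.713, 0.503], [0.824, -0.566, 0.001], [0.285, 0.414, -0.864]]
funnel [0.66388437 0.03194627]
side 18 [ 0  0  0  0  0  0  0  0  0  0  5 11  2  0  0] [0.6174 0.0591 0.1144] 0.5367308081127543 329.05555555555554 178.88888888888889
funnel [0.66214905 0.03279356]
wrist 152 [ 0  0  0  0  0  0  0  0  0  0  2 64 70 16  0] [0.6193 0.0626 0.1148] 0.6127267657074859 352.0 184.41447368421052
funnel [0.66294564 0.03185702]
```

The collar has turned to about 0.54–0.61 rad as seen by surface points. I'll calibrate that against the neighbours' locked levers in the same images.

```bash
python3 - <<'E'
from knob import *
H=dict(E=S,L=np.array([.660,-.0975]),R=np.array([.664,.1625]))
for n in('scene','side','wrist'):
  c=cam(n); P=pts(c); x=P.reshape(-1,3)
  for k,o in H.items():
    r=x[:,:2]-o; d=np.hypot(*r.T); a=np.arctan2(r[:,1],-r[:,0])
    m=(d>.0455)&(d<.06)&(x[:,2]>.104)&(x[:,2]<.121)&(x[:,0]<.66)&(abs(a)<1.2)&(c['image'].max(-1).ravel()<60)
    if m.sum()>3: 
        q=x[m]; f=least_squares(lambda t:np.linalg.norm(q-[*t,.112],axis=1)-.0065,q.mean(0)[:2]+[.003,0],loss='soft_l1',f_scale=.001).x-o
        print(n,k,m.sum(),'a mean',a[m].mean().round(3),'sphere fit a',np.arctan2(f[1],-f[0]).round(3),'r',np.hypot(*f).round(4))
E
```

```text
side E 18 a mean 0.49 sphere fit a 0.604 r 0.0517
side L 20 a mean 0.535 sphere fit a 0.655 r 0.0514
side R 7 a mean 0.57 sphere fit a 0.605 r 0.054
wrist E 150 a mean 0.613 sphere fit a 0.619 r 0.0494
wrist L 140 a mean 0.684 sphere fit a 0.659 r 0.05
wrist R 212 a mean 0.623 sphere fit a 0.676 r 0.0493
```

The lever reads about 0.61 against 0.66 for the locked neighbours, roughly 3° short. I'll make a second push with the finger face square to the arc.

```bash
python3 - <<'E'
from plan import *
s,_=st(); R=Ro.from_quat(s['orientation']); p=s['eef_pos']; K=dict(ztip=.0965,rad=56)
A=pose(.60,52,gap=5,**K); b=A[1].apply([0,0,-.06])
inc([(p,R),(A[0]+b,A[1]),A]); print('push')
inc([A]+[pose(a,52,**K) for a in(.62,.67,.72,.77)])
E
```

```text
{'time': 19.2333, 'joints': [-0.7399, -0.2932, 0.4105, 2.2134, 0.4136, 0.7316, -1.1622], 'eef_pos': [0.5328, 0.0689, 0.2059], 'orientation': [0.8548, 0.4498, 0.2289, 0.1208], 'contact_force': [-0.6352, 0.5407, 0.2264], 'gripper_width': 0.0001, 'gripper_force': 0.0}
[[0.49, 0.714, 0.5], [0.824, -0.566, -0.001], [0.283, 0.413, -0.866]]
p [0.5692 0.0455 0.1554] sh [-1.57  1.84  6.19] rot [0.    0.001 0.061]
p [0.5992 0.0455 0.1034] sh [0. 0. 6.] rot [0. 0. 0.]
push
p [0.6025 0.0504 0.1034] sh [ 0.57 -0.08  0.17] rot [0. 0. 0.]
p [0.6041 0.0525 0.1034] sh [ 0.24 -0.02  0.08] rot [0. 0. 0.]
p [0.6057 0.0544 0.1034] sh [ 0.24 -0.01  0.08] rot [0. 0. 0.]
p [0.6074 0.0563 0.1034] sh [0.24 0.   0.09] rot [0. 0. 0.]
```

```bash
python3 - <<'E'
from plan import *
s,_=st(); R=Ro.from_quat(s['orientation']); p=s['eef_pos']; K=dict(ztip=.0955,rad=48.5)
A=pose(.60,52,gap=6,**K); b=A[1].apply([0,0,-.06])
inc([(p,R),(A[0]+b,A[1]),A]); print('push')
inc([A]+[pose(a,52,**K) for a in(.62,.67,.72,.77)])
E
```

```text
{'time': 19.2333, 'joints': [-0.7399, -0.2932, 0.4105, 2.2134, 0.4136, 0.7316, -1.1622], 'eef_pos': [0.5328, 0.0689, 0.2059], 'orientation': [0.8548, 0.4498, 0.2289, 0.1208], 'contact_force': [-0.6352, 0.5407, 0.2264], 'gripper_width': 0.0001, 'gripper_force': 0.0}
[[0.49, 0.714, 0.5], [0.824, -0.566, -0.001], [0.283, 0.413, -0.866]]
p [0.5748 0.0404 0.1544] sh [-1.74  2.49  6.56] rot [0.    0.001 0.061]
p [0.6048 0.0404 0.1024] sh [0. 0. 6.] rot [0. 0. 0.]
push
p [0.6088 0.0462 0.1024] sh [ 0.67 -0.09  0.2 ] rot [0. 0. 0.]
p [0.6103 0.0483 0.1024] sh [ 0.24 -0.02  0.08] rot [0. 0. 0.]
p [0.6119 0.0502 0.1024] sh [ 0.24 -0.01  0.08] rot [0. 0. 0.]
p [0.6137 0.0521 0.1024] sh [0.24 0.   0.09] rot [0. 0. 0.]
```

Emit:
{"fn": "carry_out", "kwargs": {"series": [[-0.3, 0.5, 1.2, 0, 0, 0.03, 0], [-0.5, 0.7, 1.8, 0, 0, 0.03, 0], [-0.5, 0.7, 1.8, 0, 0, 0, 0], [-0.44, 0.59, 1.76, 0, 0, 0, 0], [0, 0, 1.5, 0, 0, 0, 0], [0, 0, 1.5, 0, 0, 0, 0], [0, 0, 1, 0, 0, 0, 0], [0, 0, 0.5, 0, 0, 0, 0], [0, 0, 0.5, 0, 0, 0, 0], [0, 0, 0.5, 0, 0, 0, 0], [0, 0, 0.5, 0, 0, 0, 0], [0, 0, 0, 0, 0, 0, 0]]}}

```text
time: 20.23
eef_pos: [0.604, 0.0403, 0.1023]
orientation: [0.868, 0.424, 0.233, 0.114]
contact_force: [0.7, -0.5, -0.1]
gripper_width: 0.0
gripper_force: 0.0
```

No contact yet and the finger is in place. Now the push.

Emit:
{"fn": "carry_out", "kwargs": {"series": [[0.3, -0.02, 0.1, 0, 0, 0, 0], [0.3, -0.02, 0.1, 0, 0, 0, 0], [0.2, -0.02, 0.07, 0, 0, 0, 0], [0.15, 0, 0.05, 0, 0, 0, 0], [0, 0, 0, 0, 0, 0, 0]]}}

```text
time: 20.65
eef_pos: [0.6105, 0.0487, 0.1031]
orientation: [0.868, 0.424, 0.233, 0.114]
contact_force: [-0.6, -0.4, 0.6]
gripper_width: 0.0
gripper_force: 0.1
```

Emit:
{"fn": "carry_out", "kwargs": {"series": [[0.12, 0, 0.04, 0, 0, 0, 0], [0.12, 0, 0.04, 0, 0, 0, 0], [0, 0, 0, 0, 0, 0, 0]]}}

```text
time: 20.9
eef_pos: [0.6113, 0.0499, 0.1023]
orientation: [0.868, 0.424, 0.232, 0.114]
contact_force: [-2.8, -0.7, 1.4]
gripper_width: -0.0
gripper_force: 1.5
```

Emit:
{"fn": "carry_out", "kwargs": {"series": [[0.12, 0, 0.04, 0, 0, 0, 0], [0.12, 0, 0.04, 0, 0, 0, 0], [0, 0, 0, 0, 0, 0, 0]]}}

```text
time: 21.15
eef_pos: [0.6124, 0.0517, 0.102]
orientation: [0.868, 0.424, 0.232, 0.113]
contact_force: [-7.9, -1.5, 4.3]
gripper_width: -0.0002
gripper_force: 4.2
```

Emit:
{"fn": "carry_out", "kwargs": {"series": [[0.12, 0, 0.04, 0, 0, 0, 0], [0.12, 0, 0.04, 0, 0, 0, 0], [0, 0, 0, 0, 0, 0, 0]]}}

```text
time: 21.4
eef_pos: [0.6131, 0.0529, 0.1015]
orientation: [0.869, 0.424, 0.231, 0.113]
contact_force: [-13.3, -2.4, 8.5]
gripper_width: -0.0001
gripper_force: 7.9
```

Emit:
{"fn": "carry_out", "kwargs": {"series": [[-0.3, 0, -0.5, 0, 0, 0, 0], [0, 0, -2, 0, 0, 0, 0], [0, 0, -3, 0, 0, 0, 0], [0, 0, -1.5, 0, 0, 0, 0], [-0.5, -0.5, 0, 0, 0, 0, 0], [0, 0, 0, 0, 0, 0, 0]]}}

```text
time: 21.9
eef_pos: [0.5722, 0.0509, 0.1596]
orientation: [0.868, 0.424, 0.234, 0.113]
contact_force: [0.1, -0.3, -0.7]
gripper_width: 0.0001
gripper_force: 0.0
```

```bash
cat > knob2.py <<'E'
from plan import *
H=dict(E=S,L=np.array([.660,-.0975]),R=np.array([.664,.1625]))
def kn():
 for n in('scene','side','wrist'):
  c=cam(n); P=pts(c); x=P.reshape(-1,3); g=c['image'].max(-1).ravel()
  for k,o in H.items():
    r=x[:,:2]-o; d=np.hypot(*r.T); a=np.arctan2(r[:,1],-r[:,0])
    m=(d>.0455)&(d<.06)&(x[:,2]>.104)&(x[:,2]<.121)&(x[:,0]<.66)&(abs(a)<1.2)&(g<60)
    if m.sum()>3:
        q=x[m]; f=least_squares(lambda t:np.linalg.norm(q-[*t,.112],axis=1)-.0065,q.mean(0)[:2]+[.003,0],loss='soft_l1',f_scale=.001).x-o
        v,u=np.unravel_index(np.flatnonzero(m),P.shape[:2])
        print(n,k,m.sum(),'px',u.mean().round(1),v.mean().round(1),'a mean',a[m].mean().round(3),'range',a[m].min().round(2),a[m].max().round(2),'fit a',np.arctan2(f[1],-f[0]).round(3),'r',np.hypot(*f).round(4))
E
python3 - <<'E'
from knob2 import *
st(); kn()
E
```

```text
{'time': 21.9, 'joints': [-0.78, -0.1535, 0.5544, 2.2059, 0.3434, 0.5725, -1.1145], 'eef_pos': [0.5722, 0.0509, 0.1596], 'orientation': [0.8676, 0.4238, 0.2342, 0.1133], 'contact_force': [0.1413, -0.2951, -0.6736], 'gripper_width': 0.0001, 'gripper_force': 0.0}
[[0.531, 0.682, 0.502], [0.788, -0.615, 0.002], [0.31, 0.395, -0.865]]
side E 17 px 329.6 179.2 a mean 0.527 range -0.41 0.68 fit a 0.649 r 0.0516
side L 18 px 357.0 199.5 a mean 0.581 range 0.52 0.63 fit a 0.664 r 0.0519
wrist E 9 px 338.4 185.7 a mean 0.716 range 0.67 0.76 fit a 0.751 r 0.0427
wrist L 41 px 430.9 309.6 a mean 0.765 range 0.7 0.79 fit a 0.877 r 0.0482
wrist R 409 px 200.6 20.0 a mean 0.621 range 0.52 0.77 fit a 0.675 r 0.0494
```

Emit:
{"fn": "carry_out", "kwargs": {"series": [[0, 0, -1.5, 0, 0, 0, 0], [0, -0.5, -1.5, 0, 0, 0, 0], [0.5, -0.5, -0.7, 0, 0, 0, 0], [0.5, 0, 0, 0, 0, 0, 0], [0, 0, 0, 0, 0, 0, 0], [0, 0, 0, 0, 0, 0, 0]]}}

```text
time: 22.55
eef_pos: [0.5528, 0.0645, 0.1894]
orientation: [0.868, 0.424, 0.233, 0.114]
contact_force: [0.1, -0.1, 0.3]
gripper_width: -0.0002
gripper_force: 0.0
```

```bash
python3 - <<'E'
from knob2 import *
st(); kn(); kn()
E
```

```text
{'time': 22.55, 'joints': [-0.7706, -0.2319, 0.4777, 2.2009, 0.3976, 0.6725, -1.1912], 'eef_pos': [0.5528, 0.0645, 0.1894], 'orientation': [0.8678, 0.4242, 0.2325, 0.1142], 'contact_force': [0.1191, -0.1405, 0.3193], 'gripper_width': -0.0002, 'gripper_force': 0.0}
[[0.532, 0.683, 0.5], [0.789, -0.614, -0.001], [0.307, 0.395, -0.866]]
side E 16 px 329.0 178.6 a mean 0.589 range 0.52 0.67 fit a 0.662 r 0.0509
side L 20 px 357.6 200.2 a mean 0.538 range -0.34 0.66 fit a 0.661 r 0.0518
side R 4 px 307.0 161.8 a mean 0.568 range 0.52 0.62 fit a 0.666 r 0.0461
wrist E 67 px 345.2 186.4 a mean 0.697 range 0.57 0.77 fit a 0.711 r 0.0464
wrist L 169 px 424.2 297.2 a mean 0.688 range 0.55 0.79 fit a 0.661 r 0.0501
wrist R 264 px 235.4 48.7 a mean 0.626 range 0.53 0.77 fit a 0.674 r 0.0493
side E 16 px 329.0 178.6 a mean 0.588 range 0.5 0.67 fit a 0.674 r 0.0525
side L 18 px 357.0 199.5 a mean 0.584 range 0.49 0.74 fit a 0.664 r 0.0512
side R 4 px 307.0 161.8 a mean 0.577 range 0.56 0.59 fit a 0.696 r 0.0493
wrist E 62 px 345.1 186.5 a mean 0.699 range 0.57 0.78 fit a 0.694 r 0.0465
wrist L 165 px 424.0 297.3 a mean 0.687 range 0.57 0.79 fit a 0.655 r 0.0502
wrist R 268 px 235.5 49.5 a mean 0.624 range 0.53 0.78 fit a 0.676 r 0.0494
```

```bash
python3 - <<'E' > /tmp/o; sed -n 1,3p /tmp/o; grep -o "side [EL].*" /tmp/o | python3 -c "
import sys,re,statistics as s
d={}
for l in sys.stdin: d.setdefault(l[5],[]).append(float(re.search(r'fit a ([\d.-]+)',l)[1]))
print({k:(round(s.mean(v),4),round(s.pstdev(v),4)) for k,v in d.items()})"; grep OUT /tmp/o
from knob2 import *
for i in range(10): kn()
c=cam('side'); x=pts(c).reshape(-1,3); d=np.hypot(x[:,0]-.662,x[:,1]-.0328); print('OUT rim',np.percentile(x[(d<.036)&(d>.028)&(x[:,2]<.26),2],[95,99]))
for k,o,lo,hi,r in(('dish',(.45,-.276),.008,.04,.07),('bottle',(.616,.358),.02,.08,.05),('red',(.488,.117),.06,.125,.045),('funnel',(.662,.0325),.14,.23,.045)):
    Q=x[(np.hypot(*(x[:,:2]-o).T)<r)&(x[:,2]>lo)&(x[:,2]<hi)]; print('OUT',k,circ(Q).round(4))
E
```

```text
side E 16 px 329.0 178.6 a mean 0.585 range 0.51 0.67 fit a 0.648 r 0.0515
side L 20 px 357.1 199.6 a mean 0.577 range 0.52 0.69 fit a 0.65 r 0.0515
side R 4 px 306.8 161.8 a mean 0.529 range 0.49 0.56 fit a 0.62 r 0.0525
{'E': (0.6557, 0.0123), 'L': (0.6535, 0.0101)}
OUT rim [0.23576381 0.23798396]
OUT dish [ 0.4418 -0.2792  0.0353]
OUT bottle [0.6153 0.3586 0.0339]
OUT red [0.4867 0.1168 0.0307]
OUT funnel [0.6616 0.0319 0.0308]
```

The lever angle is 0.656 against 0.654 for the locked neighbour, so the collar is at its stop. The rim is at 0.238 (home), and the bottle, dishes and red funnel measure where they were. I'll hand it in.

```bash
python3 -c "
from plant import env
print(env.sign_off())"
```

```text
the job is handed in; nothing more can be done
None
```

The steel funnel is fully home in the empty head and the collar lever is turned to its locked stop by camera measurement; the dishes, bottle and red funnel measured unmoved, the rack was not re-measured but the arm stayed well clear of it, and the job is handed in with no verdict shown.

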